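# Lock the bin stand for carrying

## Task

Get the bin stand ready to be carried: one of its three picking bins has been left sticking out, so push it fully home in its lane, in line with the other two. Then shut the steel lock bar along the stand's front: lift the bar by its stirrup handle so that its tooth clears the catch, slide it all the way across so that its tabs stand in front of the bins, and let it drop fully down on the far side of the catch. Leave the other things on the bench where they are.

Things in the scene. Friction and masses are not known exactly. Their poses are not given: they have to be found in the camera images.
- stand: Low stand for three bins, fixed: blue posts, yellow beams, wooden deck 66 mm up. Origin: middle of its foot, on the bench; x to its rear, away from the robot, y along its front. Lanes run along x, centred at y = +134, 0, -134 mm, each 103 wide between steel guides 24 high; a steel strip at the rear stops the bins. Deck's front edge x = -79; the lock bar runs before it at x = -90, below deck level.
- bin_bolts: Picking bin of hex bolts: orange plastic, 165 long (x) x 100 wide x 75 high mm, vertical front wall 38 high at -x, 0.35 to 0.75 kg; the three are alike. Origin: centre of underside. It stands in any one lane; fully home its origin is at x = +10.5 mm in the stand's frame. The one left out stands 35 to 62 mm further forward (-x); the other two are within 4 mm of home.
- bin_elbows: Picking bin of copper elbows: orange plastic, 165 long (x) x 100 wide x 75 high mm, vertical front wall 38 high at -x, 0.35 to 0.75 kg; the three are alike. Origin: centre of underside. It stands in any one lane; fully home its origin is at x = +10.5 mm in the stand's frame. The one left out stands 35 to 62 mm further forward (-x); the other two are within 4 mm of home.
- bin_rings: Picking bin of steel bushes: orange plastic, 165 long (x) x 100 wide x 75 high mm, vertical front wall 38 high at -x, 0.35 to 0.75 kg; the three are alike. Origin: centre of underside. It stands in any one lane; fully home its origin is at x = +10.5 mm in the stand's frame. The one left out stands 35 to 62 mm further forward (-x); the other two are within 4 mm of home.
- lock_bar: The lock bar: flat steel bar 538 mm long, 8 thick, 26 high, 0.7 to 1 kg, loose in three staples along the stand's front. Axes as the stand's. Origin on its lower edge: in the stand's frame x -90, z 22 mm, y 0 = open (tabs before the lane guides, lanes free), y +64 = shut, at its end stop (a tab before the middle of each bin). The staples let its handle end rise 24 mm; it falls back by its weight.
- catch (a point): Middle of the top of the catch: a fixed square-ended steel step under the bar, 40 mm long (y), top 20 mm above the bench. The bar's tooth (14 mm long, reaching 8 mm below the step's top) stands 5 mm from its -y end when open: the bar slides only once raised (handle 10 mm up, about 5 N); then the tooth rides on the step and drops past its +y end in the last 5 mm of travel.
- bar_tab (a point): Top of the middle one of the bar's three upright tabs (26 wide, 6 thick, 134 apart, rising 29 mm above the deck). Open, they stand at the guides on the -y side of each lane. A bin sticking out blocks them.
- bar_handle (a point): Middle of the grip of the bar's stirrup handle, past the stand's -y end; moves with the bar (open: x -90, y -345, z 122 mm in the stand's frame). Grip: level 12 mm round bar along the stand's x, on two 12 mm legs 82 apart; the opening below it, 70 wide (x) x 64 high, faces the two ends of the stand (+y, -y) and is free on both sides: hook the fingers under the grip or pinch it from above.
- scanner: Bystander: black hand scanner, 170 x 60 x 50 mm, left of the stand. Origin: underside, middle.
- spanner: Bystander: spanner 170 mm long lying flat before the stand. Origin: underside, middle.
- mug: Bystander: white mug, 76 mm across, 92 high, left in front of the stand. Origin: underside centre.
- tape: Bystander: grey tape dispenser 165 x 55 x 92 mm, on the bench towards the robot's right. Origin: underside centre.
Not all that is in view belongs to the job. Leave any blue look-alike of the bin_elbows alone.

How it is judged:
By the outcome, as a careful person would: the job done as asked, in the order asked, and still so for the second after the job is handed in, with the robot touching nothing.
It also fails if it takes over 48 s, if anything falls off the work surface, if the arm or the gripper's body presses on something with over 40 N, if the wrist force passes 120 N, or if a joint passes its speed limit or range.

## Robot

A 6-joint arm with a two-finger parallel gripper is mounted at the origin on the work surface. World frame = base frame: x ahead of the robot, y to its left, z up, the work surface at z = 0. Lengths are in m, angles in rad, forces in N, time in s.
With the tool pointing down it reaches from about 0.275 to 0.975 m from the base axis. Payload 8.4 kg.
Tool frame: the origin (TCP) lies at the very end of the fingers, on their centre line; the grasp point (between the pads) lies 19 mm behind it (robot.grasp_offset is the distance from the TCP to the grasp point, in m); z points along the fingers, y is the line along which they close (so a half turn about z gives the same grasp; the last joint's range is limited). The gripper opens to 92 mm and grips with 3 to 60 N. Pads are 20 mm wide; open, the fingers measure 128 mm over their backs; the gripper's body (75 mm by 189 mm) begins 69 mm behind the grasp point.
Start: joints at [1.145, 0.353, 1.633, -0, 1.155, -0.002], TCP at [0.257, 0.57, 0.215] pointing down, gripper open.
Joint ranges: [-2.63, 2.63], [-0.92, 2.1], [0.06, 2.66], [-1.3, 4.44], [0, 2.69], [-3.02, 3.02]. Speed limits (rad/s): [2.22, 2.22, 2.79, 3.14, 3.14, 3.14].

## Interface

Orientations are given as a unit quaternion [w, x, y, z].
In Python, from cell import robot gives the robot as it stands. The module is installed in compiled form; this text tells all that it offers.
- The arm moves only by the tool drive_tool, never from a script. Its argument "plan" is a list of rows, each an object with "claw": the finger opening in mm, from 0 to 91.9; "dp": the shift along the tool's x, y, z in mm, a list of three; "yaw": the turn about the tool's z in rad. A call has 1 to 10 rows; each row is the pose to reach, as a shift and turn from the pose commanded when the call began, along the tool's axes at that moment; what a row does not reach only later rows make up. A row lasts 1/12 s, in which the tool goes at most 41.7 mm and 7.16 degrees, less where a joint would pass 70% of its speed; a pose out of reach is approached as far as the arm can. A call with a gripper value outside its range is refused whole. The fingers move at their own pace and stop on an object; the grip force is fixed at half the most. Time passes only in rows, so rows that repeat a pose let the fingers close. It gives the time, the measured TCP pose, the force, the opening and the grip force at its end, in the units of the state.
- robot.read_state(): the state, without advancing time (a new reading comes with each control period).
- robot.read_camera(name): name is "scene" or "top" or "wrist"; returns a dict with "image" (480x640x3 uint8, red, green, blue), "intrinsics" (3x3 intrinsics, pixels), "T" (4x4, takes a point from camera to world coordinates). Camera axes: x right, y up, looking along -z (the intrinsics and any distortion apply to the point x, -y, -z); pixel columns grow to the right and rows downward; lengths in m; the calibration is good to about 2 mm. A picture is of the moment at which its call begins. There is no depth.
- robot.close_job(): hands the job in; it is judged then, once.
The state is a dict: "t": time; "qpos": joint angles; "qvel": joint speeds; "tau": joint torques, N m; "eef_pos": TCP position; "orientation": TCP orientation; "wrist_force": force on the tool from outside, world axes, zero at the start; "torque": the same for the moment, N m; "gripper_width": finger opening in m; "gripper_force": force on a finger pad.
Only numpy, scipy, OpenCV 4.12 (cv2) and the standard library are available. Lean on these libraries where they do the work, as an engineer would, in place of code of your own. Each camera call takes 0.05 s, during which the arm holds its last target. There are 200 camera calls.

## Working session

There is one attempt and no reset: what is moved stays moved. The work goes in short steps, Python scripts to look and compute and a tool call to move; the robot and the scene stay as the last step left them, time stands still between calls to the robot, and variables do not carry over. Pictures are saved under pics/ and viewed, at most 10 in all, crops included, and the job is handed in when it is done.

Besides the shell and the picture viewer there is one more tool, called after ">>>" as name([rows], argument=value, ...), one row to a line, values as JSON. drive_tool: Moves the arm, as the interface text tells. Its arguments: {"type":"object","properties":{"plan":{"type":"array"}},"required":["plan"]}

```bash
mkdir -p pics
cat > h.py <<'E'
import numpy as np, cv2
from cell import robot
def snap(n,f):
    c=robot.read_camera(n); cv2.imwrite(f'pics/{f}.png',c['image'][:,:,::-1]); np.savez(f'pics/{f}.npz',K=c['intrinsics'],T=c['T']); return c
def ray(f,u,v):
    d=np.load(f'pics/{f}.npz');K,T=d['K'],d['T']
    p=np.linalg.inv(K)@[u,v,1]; return T[:3,3],T[:3,:3]@[p[0],-p[1],-p[2]]
def onz(f,u,v,z):
    o,r=ray(f,u,v); return o+r*(z-o[2])/r[2]
def two(a,b):
    o1,r1=ray(*a);o2,r2=ray(*b); s=np.linalg.lstsq(np.c_[r1,-r2],o2-o1,rcond=None)[0]
    p,q=o1+r1*s[0],o2+r2*s[1]; return (p+q)/2,np.linalg.norm(p-q)
def proj(f,P):
    d=np.load(f'pics/{f}.npz');K,T=d['K'],d['T']; c=np.linalg.inv(T)@np.r_[P,1]; p=K@[c[0],-c[1],-c[2]]; return p[:2]/p[2]
E
python3 -c "
from h import *
for n in ['top','scene']: 
    c=snap(n,n+'0'); print(c.keys(),c['intrinsics'],c['T'].round(3))
s=robot.read_state();print(s)"
```

```text
dict_keys(['image', 'intrinsics', 'T']) [[451.96409231   0.         318.89031498]
 [  0.         451.96409231 237.17791315]
 [  0.           0.           1.        ]] [[ 0.     0.995 -0.103  0.323]
 [-1.     0.003  0.027  0.046]
 [ 0.027  0.103  0.994  1.104]
 [ 0.     0.     0.     1.   ]]
dict_keys(['image', 'intrinsics', 'T']) [[600.50919814   0.         326.50364325]
 [  0.         600.50919814 242.82714685]
 [  0.           0.           1.        ]] [[ 0.294 -0.661  0.691  1.571]
 [ 0.956  0.196 -0.22  -0.304]
 [ 0.01   0.725  0.689  1.207]
 [ 0.     0.     0.     1.   ]]
{'t': 0.1, 'qpos': array([ 1.14458697e+00,  3.53581655e-01,  1.63404716e+00, -3.26580599e-05,
        1.15520286e+00, -2.39810383e-03]), 'qvel': array([-3.44914835e-04, -2.23341796e-03, -1.48498504e-03, -9.35384238e-06,
       -8.62734808e-05, -6.37358298e-04]), 'tau': array([-7.51286734e-04, -5.94901013e+01, -3.34933984e+01,  6.97999354e-02,
        1.83469435e-02,  2.54878290e-05]), 'eef_pos': array([0.25684949, 0.56929894, 0.21394243]), 'orientation': array([-1.17156062e-04,  2.10316788e-01,  9.77633093e-01, -6.08514549e-04]), 'wrist_force': array([ 0.89854865, -0.61117974, -0.20827221]), 'torque': array([-0.00010278,  0.02674127, -0.00605378]), 'gripper_force': 0.0, 'gripper_width': 0.09175096883530352}
```

View pics/top0.png

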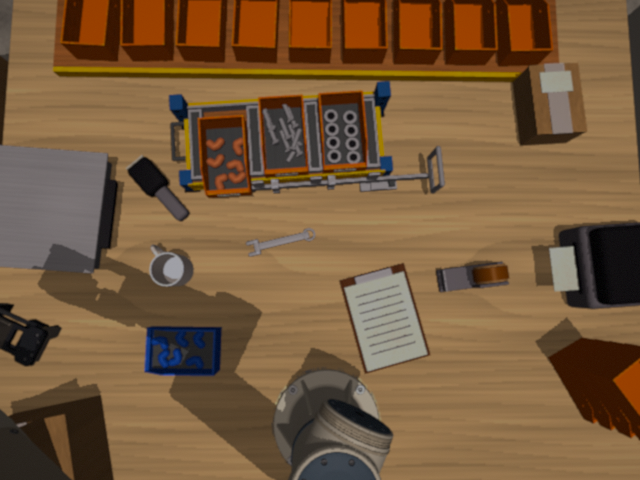

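View pics/scene0.png

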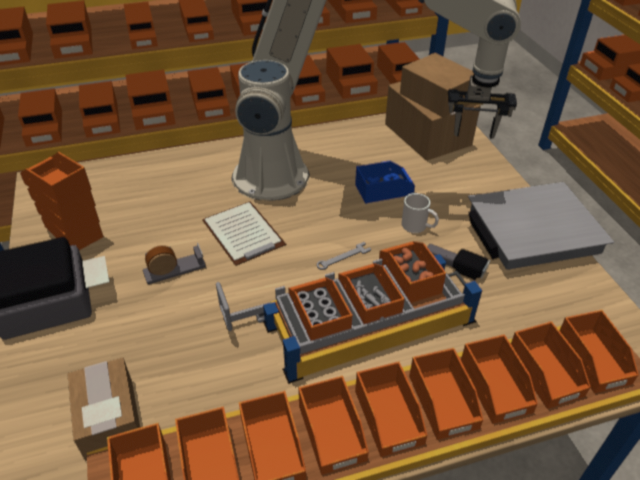

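Top view: elbows bin (225,155) sticks out in the left (+y) lane. The stand is turned slightly, and the handle is at (436,168). Scene view: handle at (225,306). Next I'll zoom in for corner pixels.

```bash
python3 -c "
from h import *
a=cv2.imread('pics/top0.png')[80:210,160:460]; b=cv2.imread('pics/scene0.png')[230:385,200:500]
a=cv2.resize(a,None,fx=2.66,fy=2.25,interpolation=2)
a=cv2.resize(cv2.imread('pics/top0.png')[85:205,165:450],None,fx=2.6,fy=2.6,interpolation=2);b=cv2.resize(cv2.imread('pics/scene0.png')[270:370,200:400],None,fx=2.6,fy=2.6,interpolation=2)
im=np.zeros((312+260,741,3),np.uint8); im[:a.shape[0],:a.shape[1]]=a; im[312:312+b.shape[0],:b.shape[1]]=b
cv2.imwrite('pics/crop.png',im)
t=cv2.imread('pics/top0.png'); h=cv2.cvtColor(t,cv2.COLOR_BGR2HSV)
m=cv2.inRange(h,(3,180,60),(14,255,255)); m[:85]=0;m[205:]=0;m[:,:160]=0;m[:,400:]=0
cs,_=cv2.findContours(m,0,1)
for c in cs:
  if cv2.contourArea(c)>200:
    q=cv2.boxPoints(cv2.minAreaRect(c)); print(q.round(1).tolist()); print([onz('top0',*p,.141)[:2].round(3).tolist() for p in q])
m=cv2.inRange(h,(105,120,30),(125,255,255));m[:85]=0;m[205:]=0;m[:,:160]=0;m[:,400:]=0
for c in cv2.findContours(m,0,1)[0]:
  if cv2.contourArea(c)>30: print('post',cv2.boundingRect(c))
"
```

```text
[[195.5, 113.80000305175781], [244.5, 109.69999694824219], [251.5, 194.1999969482422], [202.5, 198.3000030517578]]
[[0.694, 0.29], [0.704, 0.184], [0.516, 0.165], [0.506, 0.27]]
[[257.70001220703125, 96.80000305175781], [302.0, 93.5], [308.0, 173.1999969482422], [263.79998779296875, 176.60000610351562]]
[[0.734, 0.155], [0.743, 0.057], [0.563, 0.044], [0.554, 0.14]]
[[316.70001220703125, 92.69999694824219], [363.0, 89.0999984741211], [369.3999938964844, 168.6999969482422], [323.0, 172.3000030517578]]
[[0.745, 0.025], [0.755, -0.078], [0.574, -0.09], [0.565, 0.011]]
post (180, 171, 12, 20)
post (380, 157, 12, 18)
post (170, 95, 17, 26)
post (375, 85, 15, 29)
```

View pics/crop.png

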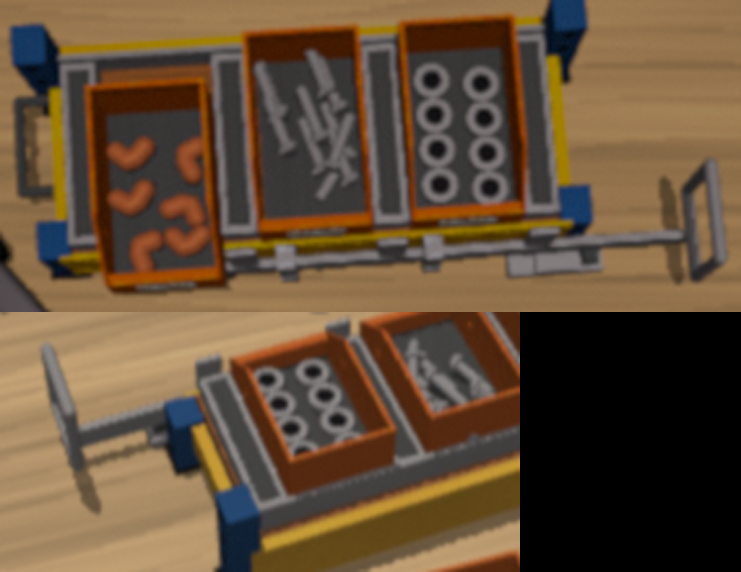

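Grip corners in the top image are about (438.5,147.7) and (442.7,178.5). In the scene crop the grip runs about (45,347) to (72,435). I'll cross-check these with the stand pose from the two home bins.

```bash
cat >> h.py <<'E'
th=0.0866; c,s=np.cos(th),np.sin(th); R=np.array([[c,-s],[s,c]]); 
b=np.array([.7385,.106]); r=np.array([.750,-.0265])
O=((b-R@[.093,0])+(r-R@[.093,-.134]))/2
W=lambda x,y:O+R@[x,y]
S=lambda p:R.T@(np.array(p)[:2]-O)
def tool(P):  # world point -> tool dp mm
    from scipy.spatial.transform import Rotation as Ro
    st=robot.read_state(); q=st['orientation']; return (Ro.from_quat(q[[1,2,3,0]]).inv().apply(np.array(P)-st['eef_pos'])*1000).round(1)
E
python3 -c "
from h import *
print(O, 'handle pred',W(-.09,-.345))
for p in [(438.5,147.7),(442.7,178.5)]: print('top',onz('top0',*p,.122))
for p in [(45,347),(72,435)]: print('sc',onz('scene0',200+p[0]/2.6,270+(p[1]-312)/2.6,.122))
for p in [W(-.09,-.345),W(-.131,-.345),W(-.049,-.345)]: print('pred px',(proj('top0',[*p,.122])-[165,85])*2.6,(proj('scene0',[*p,.122])-[200,270])*2.6+[0,312])
for p in [(195.5,113.8),(244.5,109.7)]: print('elb rear',S(onz('top0',*p,.141)))
for p in [(202.5,198.3),(251.5,194.2)]: print('elb front',S(onz('top0',*p,.104)))
P=W(-.155,.134);print(P,tool([*P,.214]))
print('mug',S(onz('top0',168,268,.09)))
"
```

```text
[0.64580356 0.09845518] handle pred [ 0.5859805  -0.25303621]
top [ 0.62797025 -0.24954298  0.122     ]
top [ 0.557437   -0.25706964  0.122     ]
sc [ 0.54513845 -0.25646287  0.122     ]
sc [ 0.65742083 -0.25135421  0.122     ]
pred px [716.44476523 210.54964382] [ 56.1811401  377.56114769]
pred px [721.85841089 257.17003122] [ 44.87255266 347.0236049 ]
pred px [711.07504672 164.30754128] [ 67.92921802 409.28548412]
elb rear [0.06419828 0.18699914]
elb rear [0.06542382 0.07983508]
elb front [-0.1166505   0.19101515]
elb front [-0.11617747  0.08184432]
[0.47979451 0.2185468 ] [-3.475e+02 -2.280e+02  2.000e-01]
mug [-0.26434563  0.27928737]
```

>>> drive_tool([
  {"claw":0,"dp":[-35,-23,0],"yaw":-0.1},
  {"claw":0,"dp":[-70,-46,0],"yaw":-0.2},
  {"claw":0,"dp":[-105,-69,0],"yaw":-0.3},
  {"claw":0,"dp":[-140,-92,0],"yaw":-0.4},
  {"claw":0,"dp":[-175,-115,0],"yaw":-0.51},
  {"claw":0,"dp":[-210,-138,0],"yaw":-0.51},
  {"claw":0,"dp":[-245,-161,0],"yaw":-0.51},
  {"claw":0,"dp":[-280,-184,0],"yaw":-0.51},
  {"claw":0,"dp":[-315,-206,0],"yaw":-0.51},
  {"claw":0,"dp":[-347,-228,0],"yaw":-0.51},
])

```text
t: 0.93
eef_pos: [0.4803, 0.2172, 0.2145]
orientation: [0.0, -0.043, 0.999, -0.0]
wrist_force: [0.9, 0.3, -0.1]
gripper_width: 0.027
gripper_force: 0.0
```

```bash
python3 -c "
from h import *
st=robot.read_state();print(st['t'],st['eef_pos'],S(st['eef_pos']),st['orientation'],st['gripper_width'])
P=W(-.155,.134);print(tool([*P,.085])); P=W(-.082,.134);print(tool([*P,.085]))"
```

```text
0.9333 [0.48034472 0.21720413 0.21452079] [-0.15456799  0.13261477] [ 4.13362407e-05 -4.30867333e-02  9.99071335e-01 -1.16423360e-05] 0.02701110968774382
[  0.4   1.4 129.5]
[-72.6   1.4 129.5]
```

>>> drive_tool([
  {"claw":0,"dp":[0,1,40]},
  {"claw":0,"dp":[0,1,80]},
  {"claw":0,"dp":[0,1,115]},
  {"claw":0,"dp":[0,1,129]},
  {"claw":0,"dp":[0,1,129]},
  {"claw":0,"dp":[-10,1,129]},
  {"claw":0,"dp":[-20,1,129]},
  {"claw":0,"dp":[-28,1,129]},
  {"claw":0,"dp":[-34,1,129]},
  {"claw":0,"dp":[-40,1,129]},
])

```text
invalid input at $.plan[0]: expected keys claw, dp, yaw
```

>>> drive_tool([
  {"claw":0,"dp":[0,1,40],"yaw":0},
  {"claw":0,"dp":[0,1,80],"yaw":0},
  {"claw":0,"dp":[0,1,115],"yaw":0},
  {"claw":0,"dp":[0,1,129],"yaw":0},
  {"claw":0,"dp":[0,1,129],"yaw":0},
  {"claw":0,"dp":[-10,1,129],"yaw":0},
  {"claw":0,"dp":[-20,1,129],"yaw":0},
  {"claw":0,"dp":[-28,1,129],"yaw":0},
  {"claw":0,"dp":[-34,1,129],"yaw":0},
  {"claw":0,"dp":[-40,1,129],"yaw":0},
])

```text
t: 1.77
eef_pos: [0.5203, 0.2239, 0.0867]
orientation: [0.0, -0.043, 0.999, 0.0]
wrist_force: [-3.6, -0.3, 3.0]
gripper_width: 0.0003
gripper_force: 1.9
```

>>> drive_tool([
  {"claw":0,"dp":[-4,0,0],"yaw":0},
  {"claw":0,"dp":[-8,0,0],"yaw":0},
  {"claw":0,"dp":[-12,0,0],"yaw":0},
  {"claw":0,"dp":[-16,0,0],"yaw":0},
  {"claw":0,"dp":[-20,0,0],"yaw":0},
  {"claw":0,"dp":[-24,0,0],"yaw":0},
  {"claw":0,"dp":[-26,0,0],"yaw":0},
])

```text
t: 2.35
eef_pos: [0.5459, 0.2259, 0.0856]
orientation: [0.0, -0.043, 0.999, 0.0]
wrist_force: [-4.3, -1.1, 2.2]
gripper_width: 0.0003
gripper_force: 1.9
```

```bash
python3 -c "
from h import *
st=robot.read_state();print(st['t'],st['eef_pos'],S(st['eef_pos']),st['wrist_force'])"
```

```text
2.35 [0.54589095 0.22594725 0.08557505] [-0.08851117  0.13565592] [-4.28039887 -1.09947729  2.16989144]
```

Bin is being pushed at about 4 N. I'll continue in small steps until the stop.

>>> drive_tool([
  {"claw":0,"dp":[-2,0,0],"yaw":0},
  {"claw":0,"dp":[-4,0,0],"yaw":0},
  {"claw":0,"dp":[-5,0,0],"yaw":0},
  {"claw":0,"dp":[-5,0,0],"yaw":0},
])

```text
t: 2.68
eef_pos: [0.5506, 0.2263, 0.0855]
orientation: [0.0, -0.043, 0.999, 0.0]
wrist_force: [-1.6, -0.8, 0.4]
gripper_width: 0.0007
gripper_force: 0.7
```

>>> drive_tool([
  {"claw":0,"dp":[-1,0,0],"yaw":0},
  {"claw":0,"dp":[-2,0,0],"yaw":0},
  {"claw":0,"dp":[-2,0,0],"yaw":0},
])

```text
t: 2.93
eef_pos: [0.5524, 0.2265, 0.0855]
orientation: [0.0, -0.043, 0.999, -0.0]
wrist_force: [-2.2, -0.2, 0.9]
gripper_width: 0.0006
gripper_force: 0.9
```

>>> drive_tool([
  {"claw":0,"dp":[-1,0,0],"yaw":0},
  {"claw":0,"dp":[-2,0,0],"yaw":0},
  {"claw":0,"dp":[-2,0,0],"yaw":0},
])

```text
t: 3.18
eef_pos: [0.5545, 0.2267, 0.0855]
orientation: [0.0, -0.043, 0.999, 0.0]
wrist_force: [-1.9, -1.3, -0.4]
gripper_width: 0.0004
gripper_force: 0.8
```

>>> drive_tool([
  {"claw":0,"dp":[-1,0,0],"yaw":0},
  {"claw":0,"dp":[-2,0,0],"yaw":0},
  {"claw":0,"dp":[-2,0,0],"yaw":0},
])

```text
t: 3.43
eef_pos: [0.5565, 0.2269, 0.0856]
orientation: [0.0, -0.043, 0.999, 0.0]
wrist_force: [-1.4, -0.3, -1.3]
gripper_width: 0.0005
gripper_force: 0.7
```

>>> drive_tool([
  {"claw":0,"dp":[-1,0,0],"yaw":0},
  {"claw":0,"dp":[-2,0,0],"yaw":0},
  {"claw":0,"dp":[-2,0,0],"yaw":0},
])

```text
t: 3.68
eef_pos: [0.5579, 0.2269, 0.0855]
orientation: [-0.0, -0.043, 0.999, -0.0]
wrist_force: [-4.2, -0.6, 0.9]
gripper_width: 0.0002
gripper_force: 2.0
```

>>> drive_tool([
  {"claw":0,"dp":[-1,0,0],"yaw":0},
  {"claw":0,"dp":[-2,0,0],"yaw":0},
  {"claw":0,"dp":[-2,0,0],"yaw":0},
])

```text
t: 3.93
eef_pos: [0.558, 0.2269, 0.0855]
orientation: [-0.002, -0.043, 0.999, -0.0]
wrist_force: [-11.8, -0.2, 7.9]
gripper_width: 0.0002
gripper_force: 5.8
```

```bash
python3 -c "
from h import *
st=robot.read_state();print(st['t'],S(st['eef_pos']),st['wrist_force']);snap('top','top1')
t=cv2.imread('pics/top1.png'); h=cv2.cvtColor(t,cv2.COLOR_BGR2HSV)
m=cv2.inRange(h,(3,180,60),(14,255,255)); m[:85]=0;m[205:]=0;m[:,:160]=0;m[:,400:]=0
for c in cv2.findContours(m,0,1)[0]:
  if cv2.contourArea(c)>200:
    q=cv2.boxPoints(cv2.minAreaRect(c)); print([S(onz('top1',*p,.141)).round(4).tolist() for p in q])
cv2.imwrite('pics/crop1.png',cv2.resize(t[70:240,150:400],None,fx=3,fy=3,interpolation=2))
"
```

```text
3.9333 [-0.07640886  0.13559796] [-11.84475842  -0.20898917   7.91324968]
[[0.0952, 0.1235], [0.1057, 0.09], [-0.019, 0.0543], [-0.0291, 0.0876]]
[[0.0927, 0.0488], [0.0931, -0.0492], [-0.0871, -0.0474], [-0.0869, 0.0488]]
[[0.0926, -0.0824], [0.0917, -0.1871], [-0.089, -0.1807], [-0.0875, -0.0779]]
```

View pics/crop1.png

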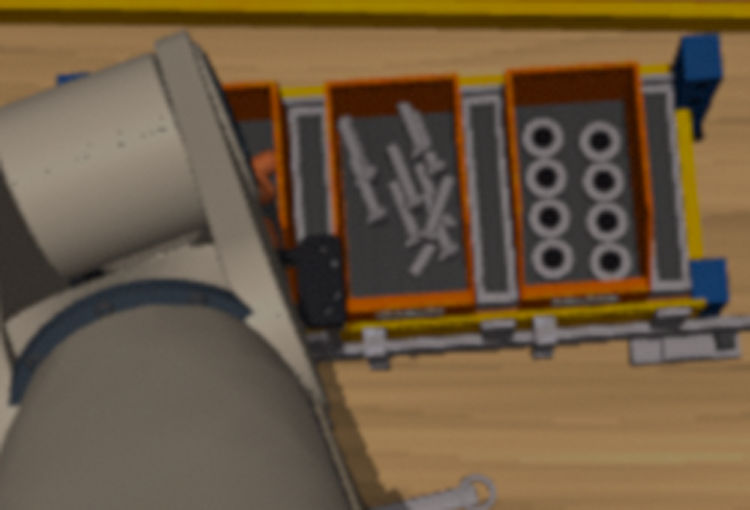

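The view shows the elbows bin's rear edge (crop 250,88) level with its neighbours, and the force rose while the position stalled, so the bin is home against the stop. Next I'll retreat and go to the handle.

>>> drive_tool([
  {"claw":0,"dp":[25,0,0],"yaw":0},
  {"claw":0,"dp":[50,0,0],"yaw":0},
  {"claw":0,"dp":[50,0,-40],"yaw":0},
  {"claw":60,"dp":[50,0,-80],"yaw":0},
  {"claw":60,"dp":[50,0,-120],"yaw":0},
  {"claw":60,"dp":[50,-30,-130],"yaw":0},
  {"claw":60,"dp":[50,-65,-130],"yaw":0},
  {"claw":60,"dp":[50,-100,-130],"yaw":0},
  {"claw":60,"dp":[50,-135,-130],"yaw":0},
  {"claw":60,"dp":[50,-170,-130],"yaw":0},
])

```text
t: 4.82
eef_pos: [0.526, 0.052, 0.2164]
orientation: [0.002, -0.043, 0.999, -0.0]
wrist_force: [0.2, -0.1, 0.5]
gripper_width: 0.045
gripper_force: 0.0
```

>>> drive_tool([
  {"claw":60,"dp":[-4,-35,0],"yaw":0},
  {"claw":60,"dp":[-8,-70,0],"yaw":0},
  {"claw":60,"dp":[-12,-105,0],"yaw":0},
  {"claw":60,"dp":[-16,-140,0],"yaw":0},
  {"claw":60,"dp":[-20,-175,0],"yaw":0},
  {"claw":60,"dp":[-24,-210,0],"yaw":0},
  {"claw":60,"dp":[-28,-245,0],"yaw":0},
  {"claw":60,"dp":[-32,-280,0],"yaw":0},
  {"claw":60,"dp":[-34,-309,0],"yaw":0},
  {"claw":60,"dp":[-34,-309,0],"yaw":0},
])

```text
t: 5.65
eef_pos: [0.5868, -0.257, 0.2159]
orientation: [0.001, -0.042, 0.999, -0.002]
wrist_force: [0.0, 0.3, 0.2]
gripper_width: 0.0599
gripper_force: 0.0
```

```bash
python3 -c "
from h import *
st=robot.read_state();print(st['t'],st['eef_pos'],S(st['eef_pos']),st['orientation'],st['qpos'].round(2),st['gripper_width'])
print(tool([*W(-.09,-.345),.103]))
c=snap('top','top2');snap('wrist','w2')
t=cv2.imread('pics/top2.png'); h=cv2.cvtColor(t,cv2.COLOR_BGR2HSV)
m=cv2.inRange(h,(3,180,60),(14,255,255)); m[:85]=0;m[205:]=0;m[:,:160]=0;m[:,400:]=0
for k in cv2.findContours(m,0,1)[0]:
  if cv2.contourArea(k)>200:
    q=cv2.boxPoints(cv2.minAreaRect(k)); print([S(onz('top2',*p,.141)).round(4).tolist() for p in q])
print(proj('w2',[*W(-.131,-.345),.122]),proj('w2',[*W(-.049,-.345),.122]))
"
```

```text
5.65 [ 0.58684057 -0.25700005  0.21590792] [-0.08948599 -0.34902337] [ 0.00132634 -0.04160496  0.99913186 -0.00166923] [-0.41  0.37  1.6  -0.    1.16 -2.07] 0.059916442164392014
[  0.8   4.4 112.9]
[[0.0969, 0.1865], [0.0981, 0.08], [-0.086, 0.0783], [-0.0864, 0.1828]]
[[0.0925, 0.0486], [0.0929, -0.0491], [-0.0877, -0.0474], [-0.0874, 0.0486]]
[[0.0925, -0.0824], [0.0916, -0.187], [-0.0889, -0.1806], [-0.0873, -0.0779]]
[322.00109876 195.81887028] [322.08250984 294.95347206]
```

View pics/w2.png

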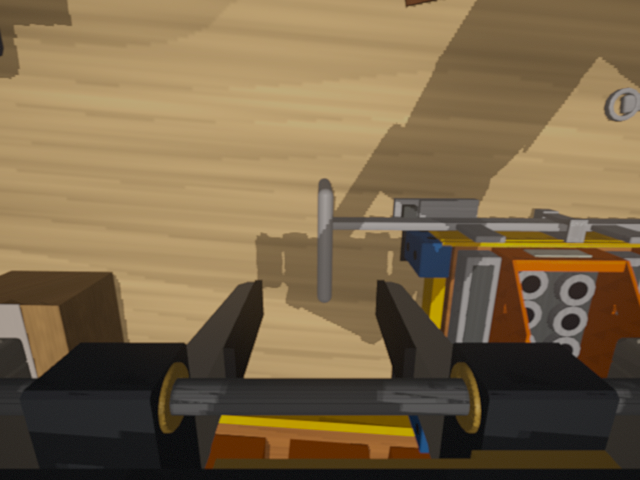

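Wrist view: the grip runs (325,180)–(325,300) against a prediction of (322,196–295), so it matches. Descending and pinching.

>>> drive_tool([
  {"claw":60,"dp":[0,3,35],"yaw":0},
  {"claw":60,"dp":[0,3,70],"yaw":0},
  {"claw":60,"dp":[0,3,100],"yaw":0},
  {"claw":60,"dp":[0,3,113],"yaw":0},
  {"claw":60,"dp":[0,3,113],"yaw":0},
  {"claw":5,"dp":[0,3,113],"yaw":0},
  {"claw":5,"dp":[0,3,113],"yaw":0},
  {"claw":5,"dp":[0,3,113],"yaw":0},
  {"claw":5,"dp":[0,3,113],"yaw":0},
  {"claw":5,"dp":[0,3,113],"yaw":0},
])

```text
t: 6.58
eef_pos: [0.5859, -0.2487, 0.1039]
orientation: [0.001, -0.043, 0.999, -0.0]
wrist_force: [0.5, -0.3, -0.1]
gripper_width: 0.029
gripper_force: 0.0
```

>>> drive_tool([
  {"claw":5,"dp":[0,0,0],"yaw":0},
  {"claw":5,"dp":[0,0,0],"yaw":0},
  {"claw":5,"dp":[0,0,0],"yaw":0},
])

```text
t: 6.83
eef_pos: [0.5856, -0.2492, 0.1031]
orientation: [0.001, -0.043, 0.999, -0.001]
wrist_force: [0.3, -3.1, 2.9]
gripper_width: 0.0108
gripper_force: 30.0
```

>>> drive_tool([
  {"claw":5,"dp":[0,0,-4],"yaw":0},
  {"claw":5,"dp":[0,0,-8],"yaw":0},
  {"claw":5,"dp":[0,0,-12],"yaw":0},
  {"claw":5,"dp":[0,0,-16],"yaw":0},
  {"claw":5,"dp":[0,0,-16],"yaw":0},
])

```text
t: 7.25
eef_pos: [0.5853, -0.2482, 0.1192]
orientation: [0.0, -0.043, 0.999, 0.0]
wrist_force: [0.9, 1.3, -5.9]
gripper_width: 0.011
gripper_force: 30.0
```

Lifted 16 mm with about 6 N, as expected. Now sliding.

>>> drive_tool([
  {"claw":5,"dp":[0,5,0],"yaw":0},
  {"claw":5,"dp":[0,11,0],"yaw":0},
  {"claw":5,"dp":[0,17,0],"yaw":0},
  {"claw":5,"dp":[0,23,0],"yaw":0},
  {"claw":5,"dp":[0,29,0],"yaw":0},
  {"claw":5,"dp":[0,35,0],"yaw":0},
  {"claw":5,"dp":[0,40,0],"yaw":0},
])

```text
t: 7.83
eef_pos: [0.5817, -0.2078, 0.1186]
orientation: [-0.0, -0.043, 0.999, -0.0]
wrist_force: [0.8, -1.5, -5.2]
gripper_width: 0.0106
gripper_force: 30.0
```

>>> drive_tool([
  {"claw":5,"dp":[0,5,0],"yaw":0},
  {"claw":5,"dp":[0,10,0],"yaw":0},
  {"claw":5,"dp":[0,14,0],"yaw":0},
  {"claw":5,"dp":[0,17,0],"yaw":0},
  {"claw":5,"dp":[0,17,0],"yaw":0},
])

```text
t: 8.25
eef_pos: [0.5801, -0.1907, 0.1185]
orientation: [-0.0, -0.043, 0.999, 0.0]
wrist_force: [0.2, 1.4, -6.2]
gripper_width: 0.0114
gripper_force: 30.0
```

```bash
python3 -c "
from h import *
st=robot.read_state();print(st['t'],S(st['eef_pos']),R.T@st['wrist_force'][:2],st['wrist_force'][2])"
```

```text
8.25 [-0.09046957 -0.28243815] [0.32266866 1.3857371 ] -6.160370152458637
```

>>> drive_tool([
  {"claw":5,"dp":[0,1.5,0],"yaw":0},
  {"claw":5,"dp":[0,3,0],"yaw":0},
  {"claw":5,"dp":[0,3,0],"yaw":0},
])

```text
t: 8.5
eef_pos: [0.5801, -0.1886, 0.1186]
orientation: [0.0, -0.043, 0.999, -0.0]
wrist_force: [0.1, -0.8, -5.3]
gripper_width: 0.011
gripper_force: 30.0
```

>>> drive_tool([
  {"claw":5,"dp":[0,1,0],"yaw":0},
  {"claw":5,"dp":[0,2,0],"yaw":0},
  {"claw":5,"dp":[0,2,0],"yaw":0},
])

```text
t: 8.75
eef_pos: [0.5799, -0.1867, 0.1186]
orientation: [0.0, -0.043, 0.999, -0.0]
wrist_force: [0.6, -1.6, -5.5]
gripper_width: 0.0112
gripper_force: 30.0
```

>>> drive_tool([
  {"claw":5,"dp":[0,1,0],"yaw":0},
  {"claw":5,"dp":[0,2,0],"yaw":0},
  {"claw":5,"dp":[0,2,0],"yaw":0},
])

```text
t: 9.0
eef_pos: [0.5797, -0.1845, 0.1186]
orientation: [-0.0, -0.043, 0.999, 0.0]
wrist_force: [0.6, -2.2, -5.6]
gripper_width: 0.0109
gripper_force: 30.0
```

>>> drive_tool([
  {"claw":5,"dp":[0,1,0],"yaw":0},
  {"claw":5,"dp":[0,2,0],"yaw":0},
  {"claw":5,"dp":[0,2,0],"yaw":0},
])

```text
t: 9.25
eef_pos: [0.5802, -0.1836, 0.1191]
orientation: [0.001, -0.043, 0.999, -0.001]
wrist_force: [0.3, -7.0, -3.7]
gripper_width: 0.0112
gripper_force: 30.0
```

End stop reached: 64.6 mm travel and the lateral force is rising. Lowering.

>>> drive_tool([
  {"claw":5,"dp":[0,0,4],"yaw":0},
  {"claw":5,"dp":[0,0,8],"yaw":0},
  {"claw":5,"dp":[0,0,12],"yaw":0},
  {"claw":5,"dp":[0,0,15],"yaw":0},
  {"claw":5,"dp":[0,0,15],"yaw":0},
])

```text
t: 9.67
eef_pos: [0.5817, -0.187, 0.1049]
orientation: [0.002, -0.044, 0.999, -0.004]
wrist_force: [0.4, -21.1, 0.3]
gripper_width: 0.0109
gripper_force: 30.0
```

>>> drive_tool([
  {"claw":5,"dp":[0,-2,0],"yaw":0},
  {"claw":5,"dp":[0,-2,1],"yaw":0},
  {"claw":5,"dp":[0,-2,1],"yaw":0},
])

```text
t: 9.92
eef_pos: [0.5811, -0.1874, 0.1036]
orientation: [0.002, -0.043, 0.999, -0.002]
wrist_force: [1.5, -14.1, -2.0]
gripper_width: 0.0109
gripper_force: 30.0
```

>>> drive_tool([
  {"claw":5,"dp":[0,-1.5,1],"yaw":0},
  {"claw":5,"dp":[0,-1.5,1],"yaw":0},
  {"claw":30,"dp":[0,-1.5,1],"yaw":0},
  {"claw":60,"dp":[0,-1.5,1],"yaw":0},
  {"claw":60,"dp":[0,-1.5,1],"yaw":0},
  {"claw":60,"dp":[0,-1.5,1],"yaw":0},
  {"claw":60,"dp":[0,-1.5,1],"yaw":0},
  {"claw":60,"dp":[0,-1.5,1],"yaw":0},
])

```text
t: 10.58
eef_pos: [0.5798, -0.186, 0.1015]
orientation: [-0.0, -0.043, 0.999, 0.0]
wrist_force: [0.1, 0.1, -0.1]
gripper_width: 0.0489
gripper_force: 0.0
```

>>> drive_tool([
  {"claw":60,"dp":[0,0,-20],"yaw":0},
  {"claw":60,"dp":[0,0,-50],"yaw":0},
  {"claw":60,"dp":[0,0,-90],"yaw":0},
  {"claw":60,"dp":[0,0,-120],"yaw":0},
  {"claw":60,"dp":[20,-35,-120],"yaw":0},
  {"claw":60,"dp":[40,-70,-120],"yaw":0},
  {"claw":60,"dp":[60,-105,-120],"yaw":0},
  {"claw":60,"dp":[80,-140,-120],"yaw":0},
  {"claw":60,"dp":[80,-140,-120],"yaw":0},
])

```text
t: 11.33
eef_pos: [0.5095, -0.3379, 0.2218]
orientation: [-0.0, -0.041, 0.999, -0.001]
wrist_force: [0.0, 0.8, 0.2]
gripper_width: 0.0596
gripper_force: 0.0
```

```bash
python3 -c "
from h import *
print(robot.read_state()['wrist_force'])
snap('top','top3');snap('scene','sc3')
a=cv2.resize(cv2.imread('pics/top3.png')[85:205,165:450],None,fx=2.6,fy=2.6,interpolation=2);b=cv2.resize(cv2.imread('pics/scene0.png')[270:370,200:340],None,fx=2.6,fy=2.6,interpolation=2);d=cv2.resize(cv2.imread('pics/sc3.png')[270:370,200:340],None,fx=2.6,fy=2.6,interpolation=2)
im=np.zeros((575,741,3),np.uint8); im[:a.shape[0],:a.shape[1]]=a; im[312:572,:364]=b;im[312:572,370:734]=d
cv2.imwrite('pics/crop3.png',im)
for z in (.122,.130):
  for p in [W(-.131,-.281),W(-.049,-.281)]: print(z,'pred px',(proj('top3',[*p,z])-[165,85])*2.6,(proj('sc3',[*p,z])-[200,270])*2.6+[370,312])
"
```

```text
[0.04340486 0.84921465 0.15024034]
0.122 pred px [648.120511   263.05401866] [480.66640356 328.75133981]
0.122 pred px [637.91224975 169.93198953] [505.96053006 389.53527798]
0.13 pred px [650.35644568 261.02384485] [479.93457528 322.95634628]
0.13 pred px [640.04913794 167.18212363] [505.29843132 383.75234125]
```

View pics/crop3.png

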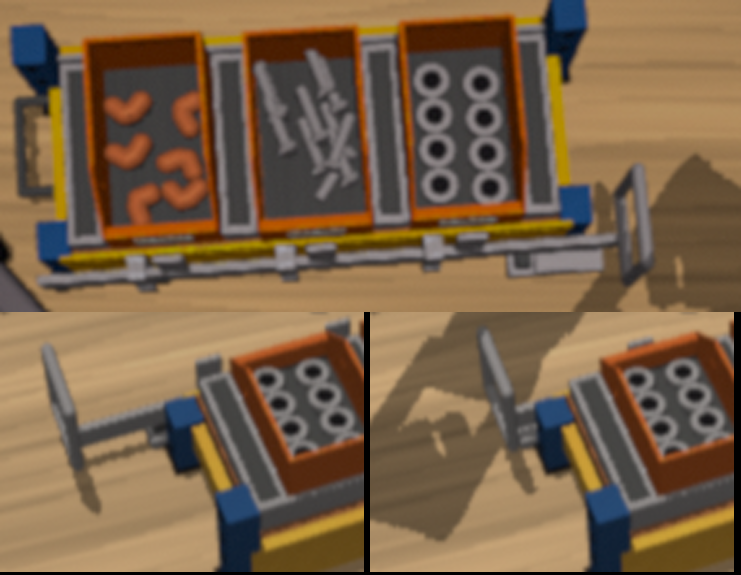

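The crop shows all three bins home, with tabs before the bins at (172,262), (322,253) and (472,242). The grip is at (484,332) in the scene crop, matching the shut and fully down prediction of (481,329). Handing in.

```bash
python3 -c "
from cell import robot
print(robot.close_job())"
```

```text
the job is handed in; nothing more can be done
None
```

The elbows bin is pushed home against its stop, and the lock bar is shut and down past the catch; the job is handed in at about 11.5 s on the robot's clock, with the verdict not shown.

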